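Raise the slatted caddy by two courses

ROBOT

A 6-joint arm with a two-finger parallel gripper is mounted at the origin on a cart in front of the work surface, level with it; the furniture and walls round the work are solid. World frame = base frame: x ahead of the robot, y to its left, z up, the work surface at z = 0. Lengths are in mm, angles in rad, forces in N, time in s.
With the tool pointing down it reaches from about 300 to 775 mm from the base axis. Payload 14.6 kg.
Tool frame: the origin (TCP) lies on the centre line of the jaws, within the pads' length; the fingertips stand manip.finger_overhang ahead of it and the grasp point (between the pads) lies 11 mm behind it (manip.finger_overhang is the distance from the TCP to the fingertips, in mm); y points along the fingers, x is the direction in which the jaws open and shut, and the axes are right-handed (so a half turn about y gives the same grasp; the last joint's range is limited). The gripper opens to 94 mm and grips with 3 to 60 N. Pads are 16 mm wide; open, the fingers measure 119 mm over their backs; the gripper's body (75 mm by 177 mm) begins 78 mm behind the grasp point.
Start: joints at [1.245, 0.3, 1.521, -0, 1.321, -0.067], TCP at [140.754, 531.674, 213.446] pointing down, gripper open.
Joint ranges: [-3.03, 3.03], [-0.79, 2.21], [0.23, 2.52], [-1.04, 4.18], [0, 3.07], [-2.55, 2.55]. Speed limits (rad/s): [2.22, 2.22, 2.57, 3.14, 3.14, 3.14].

INTERFACE

Orientations are given as [roll, pitch, yaw] about the fixed x, y, z axes, in that order (R = Rz(yaw) Ry(pitch) Rx(roll)).
In Python, from cell import monitor, viewer, ticket, manip gives the robot as it stands.
- The arm moves only by the shell command python3 -m jog 'ROWS' [FORCE]. ROWS is JSON, a list of rows, each an object of numbers: "grip": the finger opening in cm, from 0 to 9.4; "dx", "dy", "dz": the shift along the tool's x, y, z in cm; "spin": the turn about the tool's y in degrees. In form: [{"grip": .., "dx": .., "dy": .., "dz": .., "spin": ..}, ...]. A call has 1 to 20 rows; each row is the pose to reach, as a shift and turn from the pose commanded when the call began, along the tool's axes at that moment; what a row does not reach only later rows make up. A row lasts 1/8 s, in which the tool goes at most 62.5 mm and 10.7 degrees, less where a joint would pass 70% of its speed; a pose out of reach is approached as far as the arm can. A call with a gripper value outside its range is refused whole. The fingers move at their own pace and stop on an object; FORCE is the grip in N (left out, the last holds). Time passes only in rows, so rows that repeat a pose let the fingers close. It gives the time, the measured TCP pose, the force and the opening at its end, in the units of the state.
- monitor.read_state(): the state, without advancing time (a new reading comes with each control period).
- viewer.camera(name): name is "scene" or "top" or "wrist"; returns a dict with "color" (384x512x3 uint8, red, green, blue), "vertical_fov" (degrees; the focal length in pixels is half the picture's height over the tangent of half this angle, whatever the lens; pixels are square), "cx", "cy" (the principal point, pixels), "rvec" (rotation vector, rad) and "tvec" (3), from world to camera coordinates, as OpenCV has them. Camera axes: x right, y down, z forward; pixel columns grow to the right and rows downward; lengths in mm; the calibration is good to about 2 mm. A picture is of the moment at which its call begins. There is no depth.
- ticket.sign_off(): hands the job in, once; it reports no verdict.
The state is a dict: "clock": time; "joints": joint angles; "qd": joint speeds; "effort": joint torques, N m; "eef_pos": TCP position; "eef_rot": TCP orientation; "wrist_force": force on the tool from outside, world axes, zero at the start; "moment": the same for the moment, N m; "finger_gap": finger opening in mm.
Only numpy, scipy, OpenCV 4.12 (cv2) and the standard library are available. Lean on these libraries where they do the work, as an engineer would, in place of code of your own. Each camera call takes 0.05 s, during which the arm holds its last target. There are 200 camera calls.

TASK

The dropper bottle is too tall for the slatted wooden caddy, so please make the caddy taller: take its lid off and lay it flat on the desk, knob up, clear of the caddy. Then stack the four loose notched slats on it crosswise, log-cabin fashion: first the two long ones over the short sides, then the two short ones across those, every notch seated fully home. Leave the lid off and do not disturb the other things on the desk.

Things in the scene. Friction and masses are not known exactly. Their poses are not given: they have to be found in the camera images.
- caddy: caddy of pale notched slats, does not slide; contents up to 59 mm high. Origin on the desk under its centre; y along its 196 mm long sides, x along its 148 mm short sides. Two long slats (x = -50, +50 mm) stand on the desk, two short ones (y = -74, +74 mm) lie notched over them, tops 64 mm up, with open notches for the next long ones. Each course adds 24 mm; notches leave 2 mm play
- long_seat_near (a point): where the middle of a long slat comes to lie when seated: 68 mm above the desk, over the near long side of the caddy, at x = -50 mm, y = 0 of the caddy, slat along its y; axes as caddy
- long_seat_far (a point): where the middle of a long slat comes to lie when seated: 68 mm above the desk, over the far long side of the caddy, at x = +50 mm, y = 0 of the caddy, slat along its y; axes as caddy
- short_seat_left (a point): where the middle of a short slat comes to lie when seated: 92 mm above the desk, over the left short side of the caddy, at x = 0, y = +74 mm of the caddy, slat along its x; axes as caddy
- short_seat_right (a point): where the middle of a short slat comes to lie when seated: 92 mm above the desk, over the right short side of the caddy, at x = 0, y = -74 mm of the caddy, slat along its x; axes as caddy
- caddy_lid: loose wooden lid on the caddy: board 132 (x) x 184 (y) x 8 mm, two 8 mm cleats under it. Origin at the middle of the board's underside (64 mm up on the caddy, 8 mm when laid on the desk). Round knob on top: its top 36 mm above the origin, 30 mm across at 26 to 32 mm, 18 mm at the neck; 0.1-0.2 kg. The desk left of the caddy (larger y), behind the card terminal, has room for it
- long_slat_a: long slat (two alike), pale wood, 196 mm long (y), 16 thick (x), 40 high, standing on edge on the desk right of the caddy; origin at its middle. Both edges notched 74 mm either side of the middle: 8 deep, 20 wide, 28 at the mouth (4 mm 45-degree chamfers). Same either way round or up. Grip across its 16 mm, at mid-length, in the upper half. 0.04-0.1 kg
- long_slat_b: long slat (two alike), pale wood, 196 mm long (y), 16 thick (x), 40 high, standing on edge on the desk right of the caddy; origin at its middle. Both edges notched 74 mm either side of the middle: 8 deep, 20 wide, 28 at the mouth (4 mm 45-degree chamfers). Same either way round or up. Grip across its 16 mm, at mid-length, in the upper half. 0.04-0.1 kg
- short_slat_a: short slat (two alike), pale wood, 148 mm long (y), 16 thick (x), 40 high, standing on edge on the desk right of the caddy; origin at its middle. Both edges notched 50 mm either side of the middle: 8 deep, 20 wide, 28 at the mouth (4 mm 45-degree chamfers). Same either way round or up. Grip across its 16 mm, at mid-length, in the upper half. 0.04-0.1 kg
- short_slat_b: short slat (two alike), pale wood, 148 mm long (y), 16 thick (x), 40 high, standing on edge on the desk right of the caddy; origin at its middle. Both edges notched 50 mm either side of the middle: 8 deep, 20 wide, 28 at the mouth (4 mm 45-degree chamfers). Same either way round or up. Grip across its 16 mm, at mid-length, in the upper half. 0.04-0.1 kg
- dropper: dropper bottle of brown glass with black teat, 34 mm across, 102 mm tall, standing behind the caddy; leave it standing there. Origin at the centre of its underside.
- usb_adapter: white USB adapter, 86 x 22 x 15 mm, behind the caddy; leave it. Origin at the centre of its underside.
- card_terminal_b: black card terminal, 169 (x) x 80 x 80 mm, at the front left beside the printer; leave it. Origin at the centre of its underside.
- carton_a: small white carton, 50 x 85 x 22 mm, lying behind the slats at the right; leave it. Origin at the centre of its underside.

How it is judged (in metres and radians):
On the way, in this order (a step that is already met when the one before it is completed fails the run):
1. the lid lies flat on the desk, knob up, clear of the caddy, released (height (world z) of caddy_lid between 0.004 and 0.013 m and angle between caddy_lid's own z axis and vertical below 0.08 rad and horizontal distance between caddy_lid and caddy above 0.12 m and contact force between the fingers and caddy_lid below 0.2 N), for 0.2 s.
2. both long slats are seated in the notches of the caddy's short sides ((((x of long_slat_a in the frame of caddy between -0.055 and -0.045 m and y of long_slat_a in the frame of caddy between -0.005 and 0.005 m and z of long_slat_a in the frame of caddy between 0.0645 and 0.0715 m and angle between the y axis of long_slat_a and the y axis of caddy, either way round below 0.06 rad and angle between the z axis of long_slat_a and the z axis of caddy, either way round below 0.06 rad) and (x of long_slat_b in the frame of caddy between 0.045 and 0.055 m and y of long_slat_b in the frame of caddy between -0.005 and 0.005 m and z of long_slat_b in the frame of caddy between 0.0645 and 0.0715 m and angle between the y axis of long_slat_b and the y axis of caddy, either way round below 0.06 rad and angle between the z axis of long_slat_b and the z axis of caddy, either way round below 0.06 rad)) or ((x of long_slat_a in the frame of caddy between 0.045 and 0.055 m and y of long_slat_a in the frame of caddy between -0.005 and 0.005 m and z of long_slat_a in the frame of caddy between 0.0645 and 0.0715 m and angle between the y axis of long_slat_a and the y axis of caddy, either way round below 0.06 rad and angle between the z axis of long_slat_a and the z axis of caddy, either way round below 0.06 rad) and (x of long_slat_b in the frame of caddy between -0.055 and -0.045 m and y of long_slat_b in the frame of caddy between -0.005 and 0.005 m and z of long_slat_b in the frame of caddy between 0.0645 and 0.0715 m and angle between the y axis of long_slat_b and the y axis of caddy, either way round below 0.06 rad and angle between the z axis of long_slat_b and the z axis of caddy, either way round below 0.06 rad)))), for 0.2 s.
3. both short slats are seated across the long ones ((((x of short_slat_a in the frame of caddy between -0.005 and 0.005 m and y of short_slat_a in the frame of caddy between -0.079 and -0.069 m and z of short_slat_a in the frame of caddy between 0.0885 and 0.0955 m and angle between the y axis of short_slat_a and the x axis of caddy, either way round below 0.06 rad and angle between the z axis of short_slat_a and the z axis of caddy, either way round below 0.06 rad) and (x of short_slat_b in the frame of caddy between -0.005 and 0.005 m and y of short_slat_b in the frame of caddy between 0.069 and 0.079 m and z of short_slat_b in the frame of caddy between 0.0885 and 0.0955 m and angle between the y axis of short_slat_b and the x axis of caddy, either way round below 0.06 rad and angle between the z axis of short_slat_b and the z axis of caddy, either way round below 0.06 rad)) or ((x of short_slat_a in the frame of caddy between -0.005 and 0.005 m and y of short_slat_a in the frame of caddy between 0.069 and 0.079 m and z of short_slat_a in the frame of caddy between 0.0885 and 0.0955 m and angle between the y axis of short_slat_a and the x axis of caddy, either way round below 0.06 rad and angle between the z axis of short_slat_a and the z axis of caddy, either way round below 0.06 rad) and (x of short_slat_b in the frame of caddy between -0.005 and 0.005 m and y of short_slat_b in the frame of caddy between -0.079 and -0.069 m and z of short_slat_b in the frame of caddy between 0.0885 and 0.0955 m and angle between the y axis of short_slat_b and the x axis of caddy, either way round below 0.06 rad and angle between the z axis of short_slat_b and the z axis of caddy, either way round below 0.06 rad)))), for 0.2 s.
At the end, for the whole second after the job is handed in: lid flat on the desk, knob up, its centre over 120 mm from the caddy's; both long slats seated as third course, both short ones as fourth (either of a pair on either side), each within 5 mm horizontally, 3.5 mm in height and 0.06 rad; all released and at rest (height (world z) of caddy_lid between 0.004 and 0.013 m and angle between caddy_lid's own z axis and vertical below 0.08 rad and horizontal distance between caddy_lid and caddy above 0.12 m and (((x of long_slat_a in the frame of caddy between -0.055 and -0.045 m and y of long_slat_a in the frame of caddy between -0.005 and 0.005 m and z of long_slat_a in the frame of caddy between 0.0645 and 0.0715 m and angle between the y axis of long_slat_a and the y axis of caddy, either way round below 0.06 rad and angle between the z axis of long_slat_a and the z axis of caddy, either way round below 0.06 rad) and (x of long_slat_b in the frame of caddy between 0.045 and 0.055 m and y of long_slat_b in the frame of caddy between -0.005 and 0.005 m and z of long_slat_b in the frame of caddy between 0.0645 and 0.0715 m and angle between the y axis of long_slat_b and the y axis of caddy, either way round below 0.06 rad and angle between the z axis of long_slat_b and the z axis of caddy, either way round below 0.06 rad)) or ((x of long_slat_a in the frame of caddy between 0.045 and 0.055 m and y of long_slat_a in the frame of caddy between -0.005 and 0.005 m and z of long_slat_a in the frame of caddy between 0.0645 and 0.0715 m and angle between the y axis of long_slat_a and the y axis of caddy, either way round below 0.06 rad and angle between the z axis of long_slat_a and the z axis of caddy, either way round below 0.06 rad) and (x of long_slat_b in the frame of caddy between -0.055 and -0.045 m and y of long_slat_b in the frame of caddy between -0.005 and 0.005 m and z of long_slat_b in the frame of caddy between 0.0645 and 0.0715 m and angle between the y axis of long_slat_b and the y axis of caddy, either way round below 0.06 rad and angle between the z axis of long_slat_b and the z axis of caddy, either way round below 0.06 rad))) and (((x of short_slat_a in the frame of caddy between -0.005 and 0.005 m and y of short_slat_a in the frame of caddy between -0.079 and -0.069 m and z of short_slat_a in the frame of caddy between 0.0885 and 0.0955 m and angle between the y axis of short_slat_a and the x axis of caddy, either way round below 0.06 rad and angle between the z axis of short_slat_a and the z axis of caddy, either way round below 0.06 rad) and (x of short_slat_b in the frame of caddy between -0.005 and 0.005 m and y of short_slat_b in the frame of caddy between 0.069 and 0.079 m and z of short_slat_b in the frame of caddy between 0.0885 and 0.0955 m and angle between the y axis of short_slat_b and the x axis of caddy, either way round below 0.06 rad and angle between the z axis of short_slat_b and the z axis of caddy, either way round below 0.06 rad)) or ((x of short_slat_a in the frame of caddy between -0.005 and 0.005 m and y of short_slat_a in the frame of caddy between 0.069 and 0.079 m and z of short_slat_a in the frame of caddy between 0.0885 and 0.0955 m and angle between the y axis of short_slat_a and the x axis of caddy, either way round below 0.06 rad and angle between the z axis of short_slat_a and the z axis of caddy, either way round below 0.06 rad) and (x of short_slat_b in the frame of caddy between -0.005 and 0.005 m and y of short_slat_b in the frame of caddy between -0.079 and -0.069 m and z of short_slat_b in the frame of caddy between 0.0885 and 0.0955 m and angle between the y axis of short_slat_b and the x axis of caddy, either way round below 0.06 rad and angle between the z axis of short_slat_b and the z axis of caddy, either way round below 0.06 rad))) and linear speed of each of long_slat_a, long_slat_b, short_slat_a, short_slat_b, caddy_lid below 0.02 m/s); the robot touches nothing.
It fails at once if one of the other things is pushed more than 30 mm or tipped over (distance of any of dropper, usb_adapter, card_terminal_b, carton_a from where it was at the start of the episode above 0.03 m or angle between any of dropper, usb_adapter, card_terminal_b, carton_a's own z axis and vertical above 0.5 rad).
It also fails if it takes over 72 s, if anything falls off the work surface, if the arm or the gripper's body presses on something with over 40 N, if the wrist force passes 120 N, or if a joint passes its speed limit or range.

## Working session

There is one attempt and no reset: what is moved stays moved. The work goes in short steps, Python scripts to look and compute and a shell command to move; the robot and the scene stay as the last step left them, time stands still between calls to the robot, and variables do not carry over. Pictures are saved under pics/ and viewed, about 8 in all and at most 12, crops included, and the job is handed in when it is done.

```bash
mkdir -p pics; ls
python3 - <<'E'
from cell import monitor, viewer, manip
import cv2, numpy as np
s=monitor.read_state(); print(s); print(manip.finger_overhang)
for n in ("top","scene"):
    c=viewer.camera(n); cv2.imwrite(f"pics/{n}0.png",c["color"][:,:,::-1]); print(n,{k:v for k,v in c.items() if k!="color"})
E
```

```text
pics
{'clock': 0.0, 'joints': array([ 1.24541807e+00,  3.00467890e-01,  1.52157699e+00, -2.86262048e-05,
        1.32074339e+00, -6.66325998e-02]), 'qd': array([ 0.00010725,  0.00132353, -0.00142006,  0.00096079,  0.00251971,
       -0.00040833]), 'effort': array([-7.92906267e-04, -5.31806481e+01, -3.52734804e+01,  7.08226603e-02,
        2.43505149e-02, -1.13238042e-05]), 'eef_pos': array([140.67011935, 531.4334626 , 212.88983295]), 'eef_rot': array([-1.57074438e+00,  1.19480709e-03,  1.31205780e+00]), 'wrist_force': array([-0.68476301, -0.14036967,  0.27530358]), 'moment': array([-0.03425921,  0.01576257, -0.03502001]), 'finger_gap': 94.10686756899233}
8.0
top {'vertical_fov': 50.40285557077436, 'cx': 255.32290964594605, 'cy': 190.79183585807968, 'rvec': array([ 2.1826988 , -2.15101243,  0.12440008]), 'tvec': array([  37.55566179,  565.45246424, 1528.35903226])}
scene {'vertical_fov': 51.900436489004555, 'cx': 256.9823022843747, 'cy': 187.93073284750795, 'rvec': array([ 2.28697139, -0.56349851,  0.24499772]), 'tvec': array([-481.04975143,  265.96869282, 1054.29613071])}
```

View pics/top0.png

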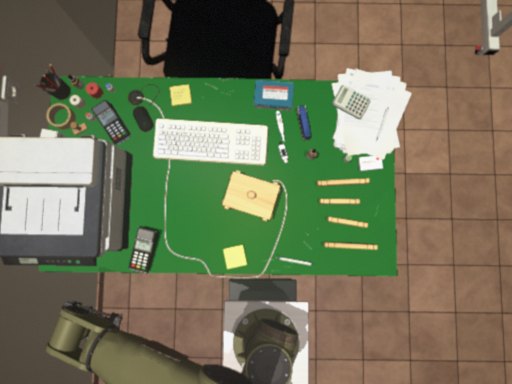

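View pics/scene0.png

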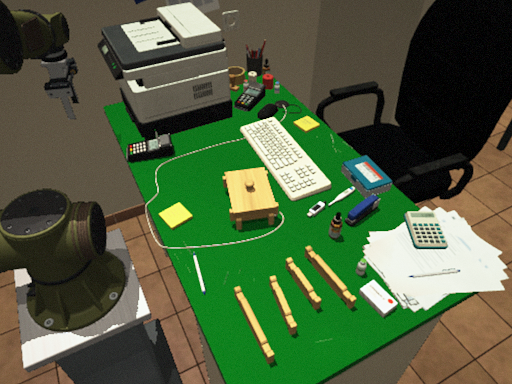

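```bash
cat > h.py <<'E'
from cell import monitor, viewer, manip
import cv2, numpy as np
from scipy.optimize import least_squares
def cal(c):
    H,W=c["color"].shape[:2]; f=H/2/np.tan(np.radians(c["vertical_fov"])/2)
    return np.array([[f,0,c["cx"]],[0,f,c["cy"]],[0,0,1.]]),cv2.Rodrigues(np.array(c["rvec"]))[0],np.array(c["tvec"])
def proj(c,P):
    K,R,t=cal(c); return cv2.projectPoints(np.float64(P).reshape(-1,1,3),R,t,K,None)[0].reshape(-1,2)
def unproj(c,uv,z):
    K,R,t=cal(c); o=-R.T@t
    d=(R.T@np.linalg.inv(K)@np.c_[np.float64(uv).reshape(-1,2),np.ones(np.size(uv)//2)].T).T
    return o+d*((z-o[2])/d[:,2])[:,None]
def wood(c):
    h=cv2.cvtColor(c["color"],cv2.COLOR_RGB2HSV)
    return cv2.inRange(h,(10,70,90),(28,255,255))
def box(x,y,a,L,W,z0,z1):   # L along direction a, corners
    u=np.array([np.cos(a),np.sin(a)]);v=np.array([-u[1],u[0]])
    return np.array([[*(np.array([x,y])+i*L/2*u+j*W/2*v),z] for i in(-1,1) for j in(-1,1) for z in(z0,z1)])
def feat(m):
    A=m["m00"]; return np.array([m["m10"]/A,m["m01"]/A,m["mu20"]/A,m["mu11"]/A,m["mu02"]/A])
def fit(c,mask,L,W,z0,z1,x0):
    f0=feat(cv2.moments(mask,True)); sc=np.array([1,1,20,20,20.])
    g=lambda p:(feat(cv2.moments(cv2.convexHull(proj(c,box(*p[:2],p[2],L,W,z0,z1)).astype(np.float32))))-f0)/sc
    r=least_squares(g,x0,x_scale=[1,1,.01],diff_step=1e-4); return r.x,r.cost
def comps(m,amin=40):
    n,l,s,ce=cv2.connectedComponentsWithStats(m)
    return [((l==i).astype(np.uint8),s[i],ce[i]) for i in range(1,n) if s[i,4]>=amin]
def go(p,yaw=None):   # rows values to reach TCP p, yaw (tool down)
    s=monitor.read_state(); R=cv2.Rodrigues(np.zeros(3))[0]
    from scipy.spatial.transform import Rotation as Q
    R=Q.from_euler("xyz",s["eef_rot"]).as_matrix(); d=R.T@(np.array(p,float)-s["eef_pos"])/10
    sp=None
    if yaw is not None:
        dy=(yaw-s["eef_rot"][2]+np.pi/2)%np.pi-np.pi/2; sp=-np.degrees(dy)  # tool y is down
    print("go d(cm)",d.round(2),"spin",None if sp is None else round(sp,2),"from",s["eef_pos"].round(1),s["eef_rot"].round(3),"t",round(s["clock"],2))
E
python3 - <<'E'
from h import *
for n in("top","scene"):
    c=viewer.camera(n); m=wood(c)
    for k,s,ce in comps(m):
        zt=72 if s[4]>900 else 20
        p=unproj(c,ce,zt)[0]
        if not(200<p[0]<800 and -500<p[1]<250): continue
        print(n,s,ce.round(1),p.round(0),end=' ')
        if p[1]<-60:
            L=None
            a=np.pi/2; o=[]
            for L in(196,148):
                x,co=fit(c,k,L,16,0,40,[p[0],p[1],a]); o.append((co,L,x))
            for q in sorted(o,key=lambda q:q[0]): print(round(q[0],2),q[1],q[2].round(3),end=' ')
        print()
c=viewer.camera("wrist"); print({k:v for k,v in c.items() if k!="color"})
c=viewer.camera("top")
for q in [(240,257),(220,245),(145,248),(168,200),(210,165),(313,153)]: print(q,unproj(c,q,0).round(0))
go([400,0,400],np.pi/2)
E
```

```text
top [ 222  171   58   50 1851] [251.  195.2] [544.  62.  72.] 
top [317 178  53   8 262] [342.8 181.8] [ 606. -292.   20.] 0.04 196 [ 606.043 -290.711    1.635] 10.07 148 [ 605.949 -291.019    1.63 ] 
top [319 199  41   5 200] [339.1 201. ] [ 531. -277.   20.] 0.0 148 [ 531.286 -275.852    1.582] 12.18 196 [ 531.502 -275.447    1.556] 
top [327 217  41  11 202] [347.  221.7] [ 452. -306.   20.] 0.02 148 [ 452.498 -305.232    1.413] 12.16 196 [ 452.962 -304.731    1.263] 
top [324 242  53   8 262] [350.3 245.4] [ 363. -318.   20.] 0.39 196 [ 363.019 -316.558    1.536] 8.55 148 [ 363.045 -317.027    1.514] 
top [224 274  33   3  61] [241.4 275.2] [246.  94.  20.] 
scene [ 223  167   56   47 1839] [249.1 190.1] [544.  53.  72.] 
scene [292 184  39  17  94] [313.8 191.7] [752.  -4.  20.] 
scene [236 217   6  12  41] [238.5 221.7] [477.  -7.  20.] 
scene [305 246  51  56 447] [330.7 274.3] [ 616. -290.   20.] 0.6 196 [ 615.038 -283.176    1.636] 23.31 148 [ 614.25  -288.093    1.672] 
scene [286 257  35  46 400] [302.7 281.1] [ 537. -273.   20.] 1.3 148 [ 536.985 -269.019    1.582] 43.94 196 [ 538.439 -262.75     1.571] 
scene [270 276  27  53 420] [282.2 302.4] [ 457. -302.   20.] 1.62 148 [ 457.615 -297.202    1.451] 55.52 196 [ 459.102 -290.365    1.507] 
scene [234 286  40  73 597] [253.4 322.4] [ 367. -316.   20.] 2.3 196 [ 367.512 -307.246    1.549] 28.41 148 [ 366.802 -313.023    1.471] 
{'vertical_fov': 59.19761387401202, 'cx': 254.66835130282695, 'cy': 188.711085064864, 'rvec': array([-2.33038791, -1.79466887, -0.21642359]), 'tvec': array([-548.95344234,  -25.15110763,  389.75578179])}
(240, 257) [[312. 101.   0.]]
(220, 245) [[357. 178.   0.]]
(145, 248) [[341. 465.   0.]]
(168, 200) [[527. 384.   0.]]
(210, 165) [[667. 225.   0.]]
(313, 153) [[ 722. -179.    0.]]
go d(cm) [-44.76 -18.66 -38.67] spin -14.83 from [140.7 531.6 213.3] [-1.571  0.     1.312] t 0.3
```

```bash
R='{"dx":-36.2,"dy":-13.7,"dz":-46.8}'; python3 -m jog '[{"dx":-36.2,"dy":-13.7,"dz":-46.8},{"dx":-36.2,"dy":-13.7,"dz":-46.8},{"dx":-36.2,"dy":-13.7,"dz":-46.8},{"dx":-36.2,"dy":-13.7,"dz":-46.8},{"dx":-36.2,"dy":-13.7,"dz":-46.8},{"dx":-36.2,"dy":-13.7,"dz":-46.8},{"dx":-36.2,"dy":-13.7,"dz":-46.8},{"dx":-36.2,"dy":-13.7,"dz":-46.8},{"dx":-36.2,"dy":-13.7,"dz":-46.8},{"dx":-36.2,"dy":-13.7,"dz":-46.8},{"dx":-36.2,"dy":-13.7,"dz":-46.8},{"dx":-36.2,"dy":-13.7,"dz":-46.8},{"dx":-36.2,"dy":-13.7,"dz":-46.8},{"dx":-36.2,"dy":-13.7,"dz":-46.8}]' 20
python3 - <<'E'
from h import *
c=viewer.camera("wrist"); cv2.imwrite("pics/w1.png",c["color"][:,:,::-1]); np.save("w1.npy",c,allow_pickle=True)
K,R,t=cal(c); print("cam",(-R.T@t).round(1),"axes",R.round(2).tolist())
go([500,62,350])
E
```

```text
cam [ 73.8 548.9 383.8] axes [[0.26, 0.97, -0.0], [0.94, -0.25, 0.24], [0.23, -0.06, -0.97]]
go d(cm) [-36.21 -13.66 -46.75] spin None from [140.8 531.6 213.3] [-1.571  0.     1.312] t 0.35validation failed for argument at $[0]...
```

View pics/w1.png

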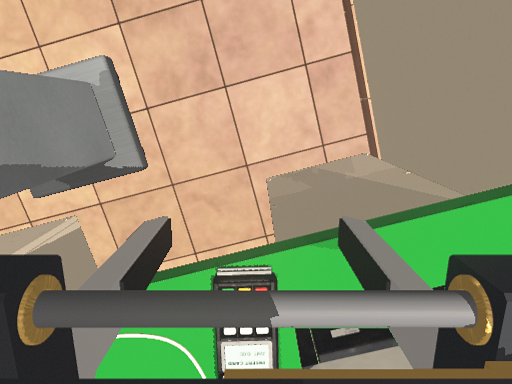

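```bash
python3 -m jog '[{"grip":9.4,"dx":-36.2,"dy":-13.7,"dz":-46.8,"spin":0},{"grip":9.4,"dx":-36.2,"dy":-13.7,"dz":-46.8,"spin":0},{"grip":9.4,"dx":-36.2,"dy":-13.7,"dz":-46.8,"spin":0},{"grip":9.4,"dx":-36.2,"dy":-13.7,"dz":-46.8,"spin":0},{"grip":9.4,"dx":-36.2,"dy":-13.7,"dz":-46.8,"spin":0},{"grip":9.4,"dx":-36.2,"dy":-13.7,"dz":-46.8,"spin":0},{"grip":9.4,"dx":-36.2,"dy":-13.7,"dz":-46.8,"spin":0},{"grip":9.4,"dx":-36.2,"dy":-13.7,"dz":-46.8,"spin":0},{"grip":9.4,"dx":-36.2,"dy":-13.7,"dz":-46.8,"spin":0},{"grip":9.4,"dx":-36.2,"dy":-13.7,"dz":-46.8,"spin":0},{"grip":9.4,"dx":-36.2,"dy":-13.7,"dz":-46.8,"spin":0},{"grip":9.4,"dx":-36.2,"dy":-13.7,"dz":-46.8,"spin":0},{"grip":9.4,"dx":-36.2,"dy":-13.7,"dz":-46.8,"spin":0},{"grip":9.4,"dx":-36.2,"dy":-13.7,"dz":-46.8,"spin":0}]' 20
python3 - <<'E'
from h import *
c=viewer.camera("wrist"); cv2.imwrite("pics/w2.png",c["color"][:,:,::-1]); np.save("w2.npy",c,allow_pickle=True)
K,R,t=cal(c); print("cam",(-R.T@t).round(1))
go([500,62,350])
E
```

```text
clock: 2.1
eef_pos: [500.2, 62.7, 350.6]
eef_rot: [-1.571, -0.0, 1.313]
wrist_force: [-0.4, 0.4, -0.2]
finger_gap: 94.3
cam [433.2  79.8 521.1]
go d(cm) [-0.06  0.06  0.01] spin None from [500.2  62.5 350.6] [-1.571 -0.     1.313] t 2.15
```

View pics/w2.png

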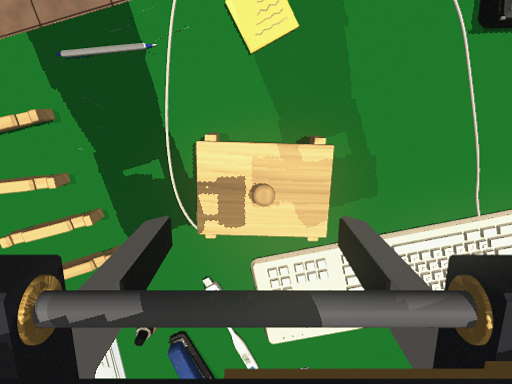

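Run:
```python
from h import *
c=np.load("w2.npy",allow_pickle=True).item()
P=unproj(c,[(197,141),(334,145),(329,238),(198,235)],72); print(P.round(1)); print("mean",P.mean(0).round(1))
for i in range(4): d=P[(i+1)%4]-P[i]; print(np.hypot(*d[:2]).round(1),np.degrees(np.arctan2(d[1],d[0])).round(1))
print("knob",unproj(c,(263,195),95).round(1))
go([*P.mean(0)[:2],86])
```

```text
[[458.1  -5.9  72. ]
 [509.4 168.2  72. ]
 [636.9 135.   72. ]
 [585.3 -43.5  72. ]]
mean [547.4  63.4  72. ]
181.5 73.6
131.8 -14.6
185.8 -106.1
132.6 163.5
knob [[545.8  61.1  95. ]]
go d(cm) [ 1.29 26.46 -4.53] spin None from [500.2  62.5 350.6] [-1.571 -0.     1.313] t 2.15
```

```bash
python3 -m jog '[{"grip":6,"dx":1.2,"dy":6,"dz":-4.5,"spin":0},{"grip":6,"dx":1.2,"dy":12,"dz":-4.5,"spin":0},{"grip":6,"dx":1.2,"dy":18,"dz":-4.5,"spin":0},{"grip":6,"dx":1.2,"dy":23,"dz":-4.5,"spin":0},{"grip":6,"dx":1.2,"dy":25.5,"dz":-4.5,"spin":0},{"grip":6,"dx":1.2,"dy":26.6,"dz":-4.5,"spin":0},{"grip":6,"dx":1.2,"dy":26.6,"dz":-4.5,"spin":0},{"grip":2,"dx":1.2,"dy":26.6,"dz":-4.5,"spin":0},{"grip":2,"dx":1.2,"dy":26.6,"dz":-4.5,"spin":0},{"grip":2,"dx":1.2,"dy":26.6,"dz":-4.5,"spin":0},{"grip":2,"dx":1.2,"dy":26.6,"dz":-4.5,"spin":0},{"grip":2,"dx":1.2,"dy":26.6,"dz":-4.5,"spin":0},{"grip":2,"dx":1.2,"dy":26.6,"dz":-4.5,"spin":0}]' 30; python3 -c "
from h import *
go([546,285,150],np.pi/2)"
```

```text
clock: 3.78
eef_pos: [547.3, 62.1, 84.8]
eef_rot: [-1.571, -0.0, 1.312]
wrist_force: [-0.4, 0.4, 6.3]
finger_gap: 27.7
go d(cm) [21.52 -6.52  5.82] spin -14.83 from [547.3  62.1  84.8] [-1.571 -0.     1.312] t 3.77
```

```bash
python3 -m jog '[{"grip":2,"dx":0,"dy":-2,"dz":0,"spin":0},{"grip":2,"dx":0,"dy":-5,"dz":0,"spin":0},{"grip":2,"dx":5,"dy":-6.5,"dz":1.4,"spin":0},{"grip":2,"dx":10,"dy":-6.5,"dz":2.7,"spin":-5},{"grip":2,"dx":15,"dy":-6.5,"dz":4.1,"spin":-10},{"grip":2,"dx":19,"dy":-6.5,"dz":5.2,"spin":-14},{"grip":2,"dx":21.5,"dy":-6,"dz":5.8,"spin":-16},{"grip":2,"dx":21.5,"dy":-3,"dz":5.8,"spin":-16},{"grip":2,"dx":21.5,"dy":0,"dz":5.8,"spin":-16},{"grip":2,"dx":21.5,"dy":3,"dz":5.8,"spin":-16},{"grip":2,"dx":21.5,"dy":4.6,"dz":5.8,"spin":-16},{"grip":2,"dx":21.5,"dy":5.2,"dz":5.8,"spin":-16},{"grip":2,"dx":21.5,"dy":5.5,"dz":5.8,"spin":-16},{"grip":2,"dx":21.5,"dy":5.5,"dz":5.8,"spin":-16}]'
python3 - <<'E'
from h import *
c=viewer.camera("wrist"); cv2.imwrite("pics/w3.png",c["color"][:,:,::-1])
go([546,285,28.8])
E
```

```text
clock: 5.52
eef_pos: [546.4, 284.9, 30.2]
eef_rot: [-1.572, -0.0, 1.591]
wrist_force: [0.7, -0.1, -1.8]
finger_gap: 28.3
go d(cm) [0.01 0.14 0.04] spin None from [546.4 284.9  30.2] [-1.572 -0.     1.591] t 5.58
```

View pics/w3.png

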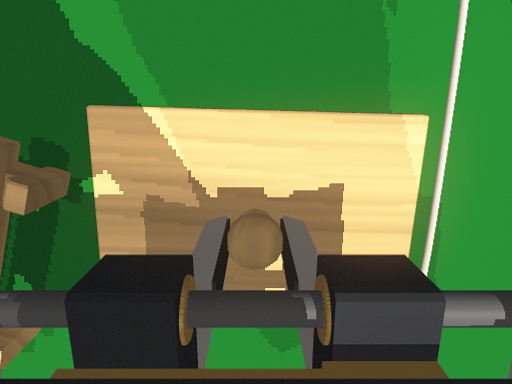

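```bash
python3 -m jog '[{"grip":2,"dx":0,"dy":0.13,"dz":0,"spin":0},{"grip":2,"dx":0,"dy":0.13,"dz":0,"spin":0},{"grip":7,"dx":0,"dy":0.13,"dz":0,"spin":0},{"grip":7,"dx":0,"dy":0.13,"dz":0,"spin":0},{"grip":7,"dx":0,"dy":0.13,"dz":0,"spin":0},{"grip":7,"dx":0,"dy":0.13,"dz":0,"spin":0},{"grip":7,"dx":0,"dy":-5,"dz":0,"spin":0},{"grip":7,"dx":-2,"dy":-10,"dz":0,"spin":0},{"grip":7,"dx":-6,"dy":-15,"dz":0.5,"spin":4},{"grip":7,"dx":-10,"dy":-20,"dz":2,"spin":8},{"grip":7,"dx":-14,"dy":-24,"dz":3,"spin":12},{"grip":7,"dx":-18,"dy":-28,"dz":4,"spin":16},{"grip":7,"dx":-22,"dy":-32,"dz":5,"spin":16},{"grip":7,"dx":-22,"dy":-32,"dz":5,"spin":16},{"grip":7,"dx":-22,"dy":-32,"dz":5,"spin":16}]'
python3 - <<'E'
from h import *
c=viewer.camera("wrist"); cv2.imwrite("pics/w4.png",c["color"][:,:,::-1]);np.save("w4.npy",c,allow_pickle=True)
im=c["color"][100:290,130:400,::-1]; cv2.imwrite("pics/w4c.png",cv2.resize(im,None,fx=2.9,fy=2.9,interpolation=cv2.INTER_CUBIC))
go([546,285,28.8])
E
```

```text
clock: 7.45
eef_pos: [500.5, 64.0, 348.7]
eef_rot: [-1.57, 0.0, 1.312]
wrist_force: [0.6, -0.4, 0.1]
finger_gap: 70.1
go d(cm) [22.52 31.93  1.17] spin None from [500.4  64.3 348.2] [-1.569  0.     1.313] t 7.5
```

View pics/w4c.png

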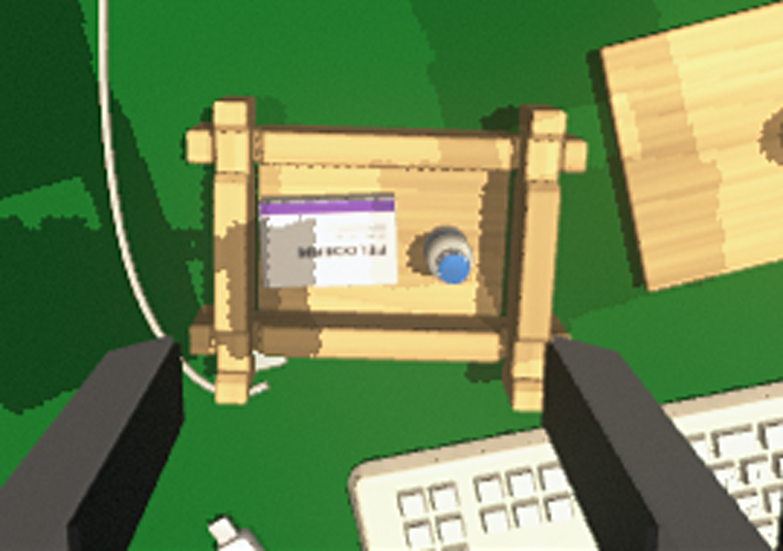

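```bash
cat >> h.py <<'E'
def cross(img,a,b,ch=0):
    "subpixel half-level crossing of the channel along segment a(wood)->b(background)"
    a,b=np.float64(a),np.float64(b); n=200; s=np.linspace(0,1,n)[:,None]; p=(a+(b-a)*s).astype(np.float32)
    v=cv2.remap(img[:,:,ch].astype(np.float32),p[:,0].copy(),p[:,1].copy(),cv2.INTER_LINEAR).ravel()
    i=np.argmin(np.gradient(cv2.GaussianBlur(v[:,None],(1,15),3).ravel())); return p[i].astype(float)
E
python3 - <<'E'
from h import *
c=np.load("w4.npy",allow_pickle=True).item(); im=c["color"]
f=lambda x,y:np.array([130+x/2.9,100+y/2.9])
def e(a,b): q=cross(im,f(*a),f(*b)); return q,unproj(c,q,64)[0]
LO=[e((228,y),(200,y))[1] for y in(108,114,390,396)]
RO=[e((548,y),(582,y))[1] for y in(115,121)]+[e((528,y),(560,y))[1] for y in(398,404)]
LF=[e((x,390),(x,420))[1] for x in(224,232,240)]
RF=[e((x,395),(x,425))[1] for x in(520,528,536)]
for n,P in dict(LO=LO,RO=RO,LF=LF,RF=RF).items(): print(n,np.round(P,1)[:,:2].tolist())
# caddy pose: outer lines y=-82,+82 ; far ends x=+74
def res(p):
    x,y,a=p; u=np.array([np.cos(a),np.sin(a)]);v=np.array([-u[1],u[0]]); o=np.array([x,y])
    return [(q[:2]-o)@v+82 for q in LO]+[(q[:2]-o)@v-82 for q in RO]+[(q[:2]-o)@u-74 for q in LF+RF]
r=least_squares(res,[547,63,-.27]); print("caddy",r.x.round(4),np.round(r.fun,1))
# overlay check
x,y,a=r.x
o=cv2.resize(im[100:290,130:400,::-1],None,fx=2.9,fy=2.9,interpolation=cv2.INTER_CUBIC)
u=np.array([np.cos(a),np.sin(a)]);v=np.array([-u[1],u[0]])
for s in(-74,74):
    b=[[*(r.x[:2]+i*u+(s+j)*v),64] for i,j in((-74,-8),(74,-8),(74,8),(-74,8))]
    q=((proj(c,b)-[130,100])*2.9); cv2.polylines(o,[q.astype(int)],True,(0,0,255),1)
for s in(-50,50):
    b=[[*(r.x[:2]+(s+i)*u+j*v),40] for i,j in((-8,-98),(-8,98),(8,98),(8,-98))]
    q=((proj(c,b)-[130,100])*2.9); cv2.polylines(o,[q.astype(int)],True,(255,0,0),1)
cv2.imwrite("pics/w4o.png",o)
E
```

```text
LO [[455.6, 3.9], [458.3, 3.0], [587.5, -39.1], [591.4, -36.7]]
RO [[500.3, 160.0], [503.0, 159.4], [633.9, 119.9], [637.0, 119.2]]
LF [[595.5, -32.6], [596.8, -28.9], [597.5, -24.9]]
RF [[637.7, 108.3], [638.8, 112.2], [639.5, 116.1]]
caddy [ 5.462016e+02  6.110510e+01 -2.934000e-01] [ 1.   0.9 -1.9  1.4 -0.6 -0.4 -0.3 -0.1  0.3  0.4  0.  -0.  -0.2 -0.6]
```

View pics/w4o.png

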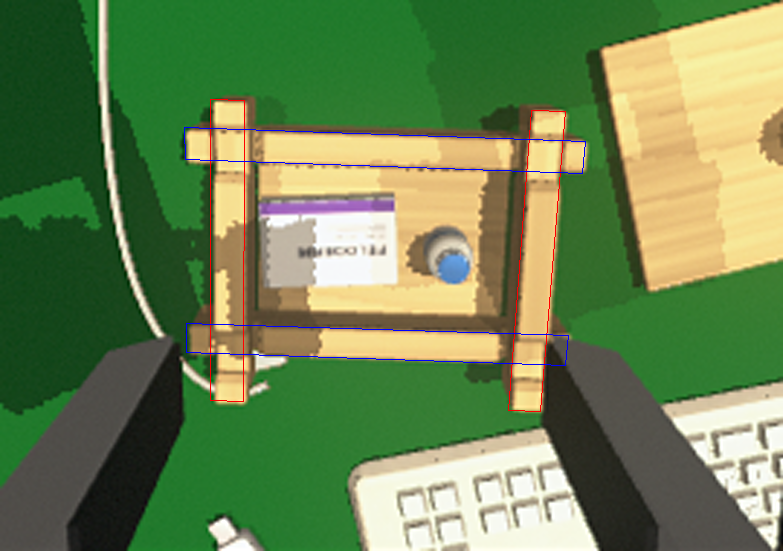

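```bash
python3 -m jog '[{"grip":9.4,"dx":-6,"dy":-5,"dz":-2.5,"spin":0},{"grip":9.4,"dx":-12,"dy":-5,"dz":-5,"spin":0},{"grip":9.4,"dx":-18,"dy":-5,"dz":-7.5,"spin":0},{"grip":9.4,"dx":-24,"dy":-5,"dz":-10,"spin":0},{"grip":9.4,"dx":-30,"dy":-5,"dz":-12.5,"spin":0},{"grip":9.4,"dx":-33.9,"dy":-5,"dz":-14.1,"spin":0},{"grip":9.4,"dx":-33.9,"dy":-5,"dz":-14.1,"spin":0},{"grip":9.4,"dx":-33.9,"dy":-5,"dz":-14.1,"spin":0},{"grip":9.4,"dx":-33.9,"dy":-5,"dz":-14.1,"spin":0}]'
python3 - <<'E'
from h import *
c=viewer.camera("wrist"); cv2.imwrite("pics/w5.png",cv2.resize(c["color"][:,:,::-1],None,fx=1.5,fy=1.5));np.save("w5.npy",c,allow_pickle=True)
m=wood(c)
for k,s,ce in comps(m):
    p=unproj(c,ce,20)[0]
    print(s,ce.round(1),p.round(0))
go([550,-300,400])
E
```

```text
clock: 8.62
eef_pos: [550.5, -298.4, 399.6]
eef_rot: [-1.571, -0.0, 1.314]
wrist_force: [0.2, -0.0, -0.5]
finger_gap: 93.7
[   0    0   70   25 1022] [26.3  8. ] [ 262. -573.   20.]
[    0     3   156   287 29634] [ 63.3 147.8] [ 469. -600.   20.]
[ 146    8  133   43 1616] [211.9  29.6] [ 360. -316.   20.]
[ 430   29   82  108 4707] [472.1  86.6] [542.  54.  20.]
[425  45  12  13 123] [430.4  50.8] [473.  -2.  20.]
[426  59   9  54  84] [430.2  86.7] [526. -10.  20.]
[ 186   79   98   21 1099] [235.3  89.6] [ 453. -305.   20.]
[416 114  11  12 103] [420.4 119.1] [571. -31.  20.]
[ 220  118   94   34 1022] [266.7 134.8] [ 533. -275.   20.]
[ 211  159  118   47 1286] [268.7 181.7] [ 609. -291.   20.]
[146 253  35  37 639] [164.4 276.7] [ 731. -514.   20.]
[ 17 276  42  69 821] [ 31.3 302.8] [ 719. -766.   20.]
[475 282  18  63 380] [485.8 315.1] [956.  36.  20.]
[  95  328   92   50 3803] [144.6 353.8] [ 875. -601.   20.]
[347 356  61  14 460] [384.8 364.4] [1015. -162.   20.]
go d(cm) [-0.16 -0.01  0.  ] spin None from [ 550.5 -298.5  399.9] [-1.571  0.     1.314] t 8.68
```

View pics/w5.png

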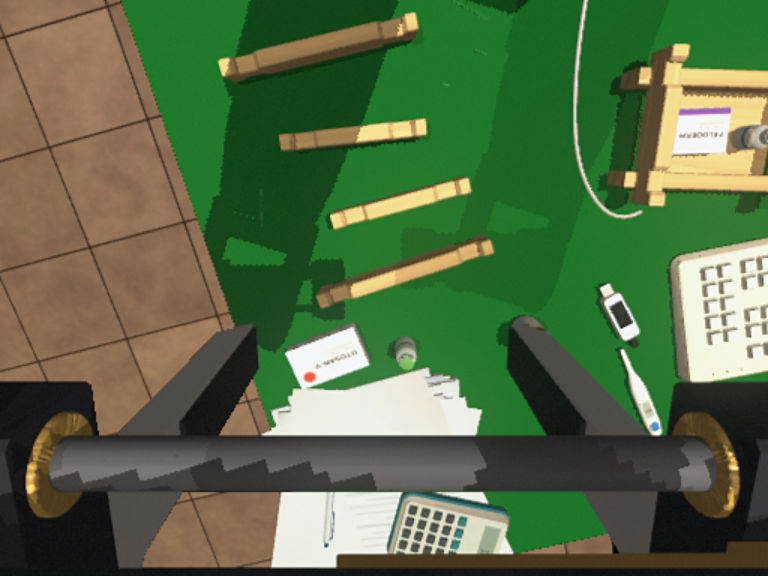

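Run:
```python
from h import *
c=np.load("w5.npy",allow_pickle=True).item(); m=wood(c)
im=cv2.resize(c["color"][:,:,::-1],None,fx=3,fy=3,interpolation=cv2.INTER_CUBIC)
for k,s,ce in comps(m):
    p=unproj(c,ce,20)[0]
    if not(340<p[0]<630 and -340<p[1]<-250): continue
    L=196 if s[4]>1200 else 148
    x,co=fit(c,k,L,16,0,40,[p[0],p[1],1.57]); print(L,x.round(3),round(co,3),"long-dir yaw-90",round(x[2]-np.pi/2,3))
    b=box(*x,L,16,0,40); q=proj(c,b)*3
    cv2.polylines(im,[q[[1,5,7,3]].astype(int)],True,(0,0,255),1)
cv2.imwrite("pics/w5o.png",im[0:720,400:1000][0:600])
```

```text
196 [ 360.957 -316.072    1.531] 0.96 long-dir yaw-90 -0.04
148 [ 453.224 -304.393    1.42 ] 0.141 long-dir yaw-90 -0.151
148 [ 532.701 -275.756    1.576] 0.027 long-dir yaw-90 0.005
196 [ 608.952 -291.981    1.633] 1.042 long-dir yaw-90 0.062
```

View pics/w5o.png

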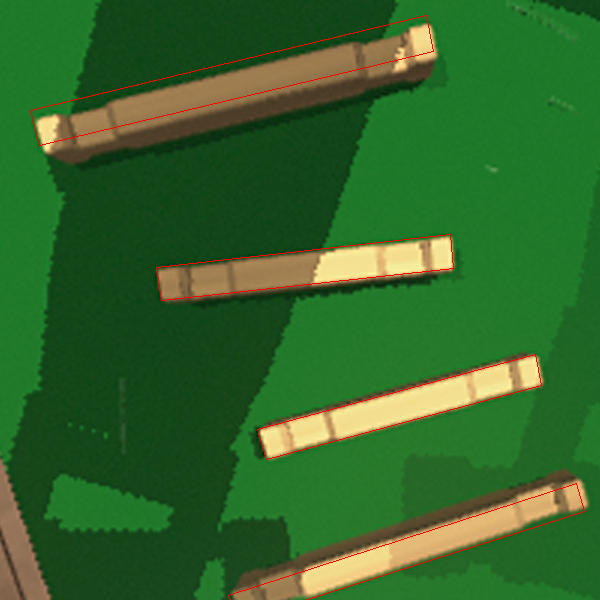

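Run:
```python
from h import *
c=np.load("w5.npy",allow_pickle=True).item()
P=unproj(c,(np.array([(36,118),(428,24),(436,55),(47,150)])+[400,0])/3,40); print("near corners",P.round(1)[:,:2].tolist(),P.mean(0).round(1))
h=cv2.cvtColor(c["color"],cv2.COLOR_RGB2HSV); 
for v in(70,50,35):
  m=cv2.inRange(h,(4,50,v),(29,255,255))
  for k,s,ce in comps(m,900):
    p=unproj(c,ce,20)[0]
    if not(340<p[0]<630 and -340<p[1]<-250): continue
    L=196 if s[2]>110 else 148
    x,co=fit(c,k,L,16,0,40,[p[0],p[1],1.57]); print(v,L,x.round(3),round(co,3))
    if v==35:
        if x[0]<400: A=x
        if x[0]>580: B=x
im=cv2.resize(c["color"][:,:,::-1],None,fx=3,fy=3,interpolation=cv2.INTER_CUBIC)
for x in(A,B):
    q=proj(c,box(*x,196,16,0,40))*3; cv2.polylines(im,[q[[1,5,7,3]].astype(int)],True,(0,0,255),1)
cv2.imwrite("pics/w5p.png",np.vstack([im[0:180,400:1020],im[440:640,400:1020]]))
```

```text
near corners [[352.8, -412.1], [360.8, -218.0], [374.9, -217.5], [368.0, -411.6]] [ 364.1 -314.8   40. ]
70 196 [ 364.12  -315.948    1.538] 3.231
70 148 [ 453.311 -304.457    1.419] 0.157
70 148 [ 532.349 -275.77     1.578] 0.189
70 196 [ 606.954 -290.594    1.642] 1.805
50 196 [ 364.164 -315.861    1.538] 2.854
50 148 [ 453.415 -304.357    1.419] 0.187
50 148 [ 532.349 -275.77     1.578] 0.189
50 196 [ 606.926 -290.454    1.642] 1.874
35 196 [ 364.164 -315.861    1.538] 2.854
35 148 [ 453.415 -304.357    1.419] 0.187
35 148 [ 532.349 -275.77     1.578] 0.189
35 196 [ 606.926 -290.454    1.642] 1.874
```

View pics/w5p.png

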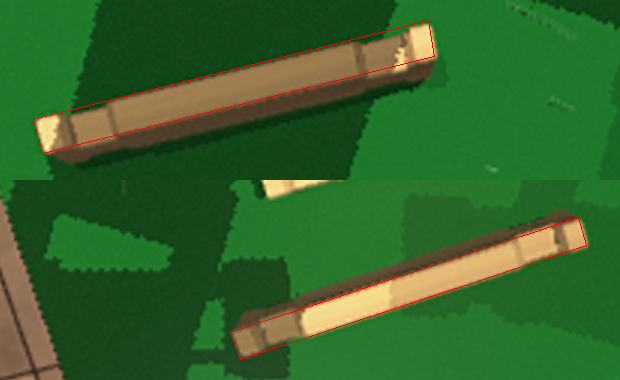

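```bash
python3 -m jog '[{"grip":5,"dx":1,"dy":6,"dz":-2.5,"spin":10},{"grip":5,"dx":2.2,"dy":11,"dz":-5.3,"spin":20},{"grip":5,"dx":2.2,"dy":16,"dz":-5.3,"spin":30},{"grip":5,"dx":2.2,"dy":20,"dz":-5.3,"spin":40},{"grip":5,"dx":2.2,"dy":24,"dz":-5.3,"spin":50},{"grip":5,"dx":2.2,"dy":27,"dz":-5.3,"spin":60},{"grip":5,"dx":2.2,"dy":29,"dz":-5.3,"spin":71.2},{"grip":5,"dx":2.2,"dy":30,"dz":-5.3,"spin":71.2},{"grip":5,"dx":2.2,"dy":30,"dz":-5.3,"spin":71.2}]' 20
python3 -c "
from h import *
go([607,-290.5,22],0.071)"
```

```text
clock: 9.8
eef_pos: [607.1, -291.7, 99.6]
eef_rot: [-1.571, 0.0, 0.074]
wrist_force: [0.1, 0.6, 1.0]
finger_gap: 49.7
go d(cm) [-0.    7.76  0.12] spin 0.18 from [ 607.1 -291.7   99.6] [-1.571  0.     0.074] t 9.8
```

```bash
python3 -m jog '[{"grip":5,"dx":0,"dy":4.5,"dz":0.1,"spin":0},{"grip":5,"dx":0,"dy":7.2,"dz":0.1,"spin":0},{"grip":5,"dx":0,"dy":7.75,"dz":0.1,"spin":0},{"grip":5,"dx":0,"dy":7.75,"dz":0.1,"spin":0},{"grip":1,"dx":0,"dy":7.75,"dz":0.1,"spin":0},{"grip":1,"dx":0,"dy":7.75,"dz":0.1,"spin":0},{"grip":1,"dx":0,"dy":7.75,"dz":0.1,"spin":0},{"grip":1,"dx":0,"dy":7.75,"dz":0.1,"spin":0},{"grip":1,"dx":0,"dy":7.75,"dz":0.1,"spin":0},{"grip":1,"dx":0,"dy":7.75,"dz":0.1,"spin":0}]' 20
python3 -c "
from h import *
go([594.1,46.7,150],-.2934)"
```

```text
clock: 11.05
eef_pos: [607.0, -291.4, 22.2]
eef_rot: [-1.571, -0.0, 0.069]
wrist_force: [-1.2, 0.1, 2.4]
finger_gap: 16.0
go d(cm) [  1.06 -12.79  33.81] spin 20.78 from [ 607.  -291.4   22.2] [-1.571 -0.     0.069] t 11.05
```

```bash
python3 -m jog '[{"grip":1,"dx":0,"dy":-4,"dz":0,"spin":0},{"grip":1,"dx":0,"dy":-10,"dz":0,"spin":0},{"grip":1,"dx":0,"dy":-12.8,"dz":4,"spin":0},{"grip":1,"dx":0,"dy":-12.8,"dz":9,"spin":4},{"grip":1,"dx":0.3,"dy":-12.8,"dz":14,"spin":9},{"grip":1,"dx":0.6,"dy":-12.8,"dz":19,"spin":14},{"grip":1,"dx":0.9,"dy":-12.8,"dz":24,"spin":18},{"grip":1,"dx":1,"dy":-12.8,"dz":29,"spin":20.8},{"grip":1,"dx":1.06,"dy":-12.5,"dz":32.5,"spin":20.8},{"grip":1,"dx":1.06,"dy":-10,"dz":33.8,"spin":20.8},{"grip":1,"dx":1.06,"dy":-8.2,"dz":33.8,"spin":20.8},{"grip":1,"dx":1.06,"dy":-8.2,"dz":33.8,"spin":20.8},{"grip":1,"dx":1.06,"dy":-8.2,"dz":33.8,"spin":20.8}]'
python3 - <<'E'
from h import *
go([594.1,46.7,70],-.2934)
c=viewer.camera("wrist"); cv2.imwrite("pics/w6.png",cv2.resize(c["color"][:,:,::-1],None,fx=1.5,fy=1.5));np.save("w6.npy",c,allow_pickle=True)
E
```

```text
clock: 12.68
eef_pos: [594.5, 45.8, 104.6]
eef_rot: [-1.571, -0.001, -0.295]
wrist_force: [0.1, -0.6, -0.3]
finger_gap: 15.8
go d(cm) [-0.07  3.46  0.07] spin -0.07 from [594.5  45.8 104.6] [-1.571e+00 -1.000e-03 -2.950e-01] t 12.68
```

```bash
python3 -m jog '[{"grip":1,"dx":-0.05,"dy":1,"dz":0.1,"spin":0},{"grip":1,"dx":-0.05,"dy":1.6,"dz":0.1,"spin":0},{"grip":1,"dx":-0.05,"dy":2.1,"dz":0.1,"spin":0},{"grip":1,"dx":-0.05,"dy":2.6,"dz":0.1,"spin":0},{"grip":1,"dx":-0.05,"dy":2.8,"dz":0.1,"spin":0},{"grip":1,"dx":-0.05,"dy":2.8,"dz":0.1,"spin":0}]'; python3 -m jog '[{"grip":1,"dx":0,"dy":0.3,"dz":0,"spin":0},{"grip":1,"dx":0,"dy":0.5,"dz":0,"spin":0},{"grip":1,"dx":0,"dy":0.65,"dz":0,"spin":0},{"grip":1,"dx":0,"dy":0.65,"dz":0,"spin":0}]'
```

```text
clock: 13.48
eef_pos: [593.9, 47.7, 75.9]
eef_rot: [-1.571, 0.0, -0.294]
wrist_force: [0.4, -0.2, -0.8]
finger_gap: 16.0
clock: 13.98
eef_pos: [593.9, 47.7, 70.1]
eef_rot: [-1.571, -0.0, -0.294]
wrist_force: [-3.1, -0.6, 7.6]
finger_gap: 16.0
```

```bash
python3 -m jog '[{"grip":3,"dx":0,"dy":0,"dz":0,"spin":0},{"grip":3,"dx":0,"dy":0,"dz":0,"spin":0},{"grip":3,"dx":0,"dy":0,"dz":0,"spin":0},{"grip":3,"dx":0,"dy":-4,"dz":0,"spin":0},{"grip":3,"dx":0,"dy":-8,"dz":0,"spin":0},{"grip":5,"dx":-1.5,"dy":-8,"dz":-5.5,"spin":0},{"grip":5,"dx":-3,"dy":-8,"dz":-11,"spin":-3},{"grip":5,"dx":-4.5,"dy":-8,"dz":-17,"spin":-6},{"grip":5,"dx":-6,"dy":-8,"dz":-22.5,"spin":-9},{"grip":5,"dx":-7.7,"dy":-8,"dz":-28,"spin":-12},{"grip":5,"dx":-9.3,"dy":-8,"dz":-33.7,"spin":-14.7},{"grip":5,"dx":-10.9,"dy":-7,"dz":-39.4,"spin":-14.7},{"grip":5,"dx":-11.5,"dy":-4,"dz":-41.4,"spin":-14.7},{"grip":5,"dx":-11.5,"dy":-2,"dz":-41.4,"spin":-14.7},{"grip":5,"dx":-11.5,"dy":-2,"dz":-41.4,"spin":-14.7}]'
python3 - <<'E'
from h import *
go([364.2,-315,22],-.038)
c=viewer.camera("scene"); cv2.imwrite("pics/s7.png",cv2.resize(c["color"][100:260,180:380,::-1],None,fx=3.5,fy=3.5,interpolation=cv2.INTER_CUBIC));np.save("s7.npy",c,allow_pickle=True)
E
```

```text
clock: 15.85
eef_pos: [363.3, -315.0, 88.5]
eef_rot: [-1.569, 0.002, -0.038]
wrist_force: [-0.6, 1.1, 1.3]
finger_gap: 50.1
go d(cm) [ 0.1   6.65 -0.01] spin 0.02 from [ 363.3 -315.    88.5] [-1.569  0.002 -0.038] t 15.85
```

View pics/s7.png

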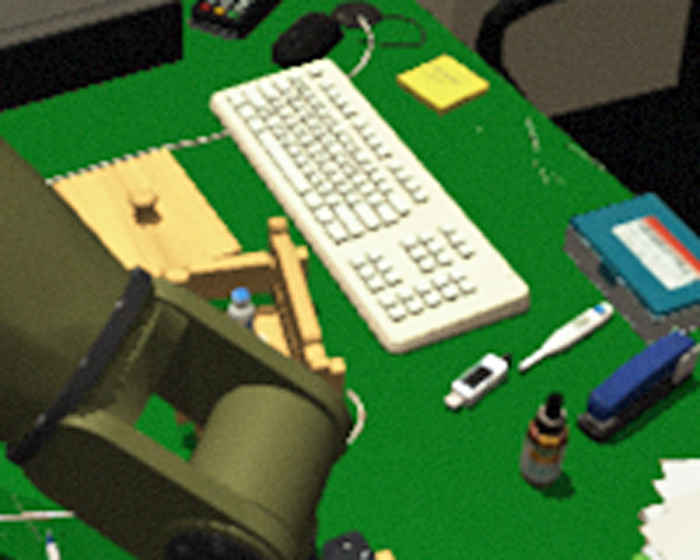

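```bash
python3 -m jog '[{"grip":5,"dx":0.1,"dy":4,"dz":0,"spin":0},{"grip":5,"dx":0.1,"dy":6.3,"dz":0,"spin":0},{"grip":5,"dx":0.1,"dy":6.65,"dz":0,"spin":0},{"grip":1,"dx":0.1,"dy":6.65,"dz":0,"spin":0},{"grip":1,"dx":0.1,"dy":6.65,"dz":0,"spin":0},{"grip":1,"dx":0.1,"dy":6.65,"dz":0,"spin":0},{"grip":1,"dx":0.1,"dy":6.65,"dz":0,"spin":0},{"grip":1,"dx":0.1,"dy":6.65,"dz":0,"spin":0},{"grip":1,"dx":0.1,"dy":3,"dz":0,"spin":0},{"grip":1,"dx":0.1,"dy":-3,"dz":0,"spin":0},{"grip":1,"dx":1,"dy":-6.2,"dz":5,"spin":2},{"grip":1,"dx":2.6,"dy":-6.2,"dz":10.5,"spin":5},{"grip":1,"dx":4.2,"dy":-6.2,"dz":16,"spin":8},{"grip":1,"dx":5.9,"dy":-6.2,"dz":21.5,"spin":11},{"grip":1,"dx":7.6,"dy":-6.2,"dz":27,"spin":14.7},{"grip":1,"dx":9.3,"dy":-6.2,"dz":32.5,"spin":14.7},{"grip":1,"dx":11,"dy":-5.5,"dz":37.5,"spin":14.7},{"grip":1,"dx":12.05,"dy":-3,"dz":39.55,"spin":14.7},{"grip":1,"dx":12.05,"dy":-1.65,"dz":39.55,"spin":14.7},{"grip":1,"dx":12.05,"dy":-1.65,"dz":39.55,"spin":14.7}]' 20
python3 - <<'E'
from h import *
go([498.3,75.7,70],-.2934)
E
```

```text
clock: 18.4
eef_pos: [498.3, 74.8, 105.2]
eef_rot: [-1.572, 0.002, -0.294]
wrist_force: [-0.3, -0.8, -0.7]
finger_gap: 16.2
go d(cm) [-0.02  3.52  0.09] spin -0.03 from [498.3  74.8 105.2] [-1.572  0.002 -0.294] t 18.4
```

```bash
python3 -m jog '[{"grip":1,"dx":-0.02,"dy":1,"dz":0.1,"spin":0},{"grip":1,"dx":-0.02,"dy":1.6,"dz":0.1,"spin":0},{"grip":1,"dx":-0.02,"dy":2.2,"dz":0.1,"spin":0},{"grip":1,"dx":-0.02,"dy":2.7,"dz":0.1,"spin":0},{"grip":1,"dx":-0.02,"dy":3.1,"dz":0.1,"spin":0},{"grip":1,"dx":-0.02,"dy":3.35,"dz":0.1,"spin":0},{"grip":1,"dx":-0.02,"dy":3.5,"dz":0.1,"spin":0},{"grip":1,"dx":-0.02,"dy":3.5,"dz":0.1,"spin":0}]'; python3 -m jog '[{"grip":3,"dx":0,"dy":0,"dz":0,"spin":0},{"grip":3,"dx":0,"dy":0,"dz":0,"spin":0},{"grip":3,"dx":0,"dy":0,"dz":0,"spin":0},{"grip":3,"dx":0,"dy":-4,"dz":0,"spin":0},{"grip":4,"dx":0,"dy":-10,"dz":0,"spin":0},{"grip":6,"dx":-1,"dy":-16,"dz":-1,"spin":-10},{"grip":7,"dx":-1,"dy":-22,"dz":-1,"spin":-20},{"grip":7,"dx":-1,"dy":-28,"dz":-1,"spin":-30},{"grip":7,"dx":-1,"dy":-28,"dz":-1,"spin":-40},{"grip":7,"dx":-1,"dy":-28,"dz":-1,"spin":-50},{"grip":7,"dx":-1,"dy":-28,"dz":-1,"spin":-60},{"grip":7,"dx":0,"dy":-28,"dz":-1,"spin":-70},{"grip":7,"dx":0,"dy":-28,"dz":-1,"spin":-80},{"grip":7,"dx":0,"dy":-28,"dz":-1,"spin":-90},{"grip":7,"dx":0,"dy":-28,"dz":-1,"spin":-90},{"grip":7,"dx":0,"dy":-28,"dz":-1,"spin":-90}]'
python3 - <<'E'
from h import *
c=viewer.camera("wrist"); np.save("w8.npy",c,allow_pickle=True)
X=np.array([546.2,61.1]);a=-.2934;u=np.array([np.cos(a),np.sin(a)]);v=np.array([-u[1],u[0]])
o=cv2.resize(c["color"][:,:,::-1],None,fx=3,fy=3,interpolation=cv2.INTER_CUBIC)
for s in(-50,50):
    b=[[*(X+(s+i)*u+j*v),88] for i,j in((-8,-98),(-8,98),(8,98),(8,-98))]
    q=proj(c,b)*3; print(s,q.round(0).tolist()); cv2.polylines(o,[q.astype(int)],True,(0,0,255),1)
    # measured end points / outer edges
    E=lambda p,d:unproj(c,cross(c["color"],proj(c,[*(X+(p[0]-d[0])*u+(p[1]-d[1])*v),88])[0],proj(c,[*(X+(p[0]+d[0])*u+(p[1]+d[1])*v),88])[0]),88)[0,:2]
    for p,d in(((s,98),(0,7)),((s,-98),(0,-7)),((s+np.sign(s)*8,30),(np.sign(s)*7,0)),((s+np.sign(s)*8,-30),(np.sign(s)*7,0))):
        q=E(p,d)-X; print(p,(q@u).round(1),(q@v).round(1))
q=proj(c,[[*X,88]])[0]*3
x0,y0=int(q[0])-380,max(0,int(q[1])-320); cv2.imwrite("pics/w8.png",o[y0:y0+600,x0:x0+780]); print(x0,y0)
go([500,62,350])
E
```

```text
clock: 19.4
eef_pos: [499.2, 76.5, 71.4]
eef_rot: [-1.571, -0.0, -0.294]
wrist_force: [-3.7, -0.1, 4.8]
finger_gap: 15.9
clock: 21.4
eef_pos: [496.2, 66.9, 350.9]
eef_rot: [-1.571, -0.0, 1.273]
wrist_force: [-0.2, 0.2, 0.9]
finger_gap: 70.2
-50 [[558.0, 462.0], [1015.0, 460.0], [1013.0, 497.0], [560.0, 499.0]]
(-50, 98) -50.0 98.9
(-50, -98) -50.0 -96.7
(np.int64(-58), 30) -64.5 30.0
(np.int64(-58), -30) -57.0 -30.0
50 [[570.0, 682.0], [1003.0, 680.0], [1001.0, 713.0], [572.0, 715.0]]
(50, 98) 50.0 96.3
(50, -98) 50.0 -94.8
(np.int64(58), 30) 57.0 30.0
(np.int64(58), -30) 57.4 -30.0
406 271
go d(cm) [-0.36  0.09 -0.5 ] spin None from [496.2  66.9 350.9] [-1.571 -0.     1.274] t 21.45
```

View pics/w8.png

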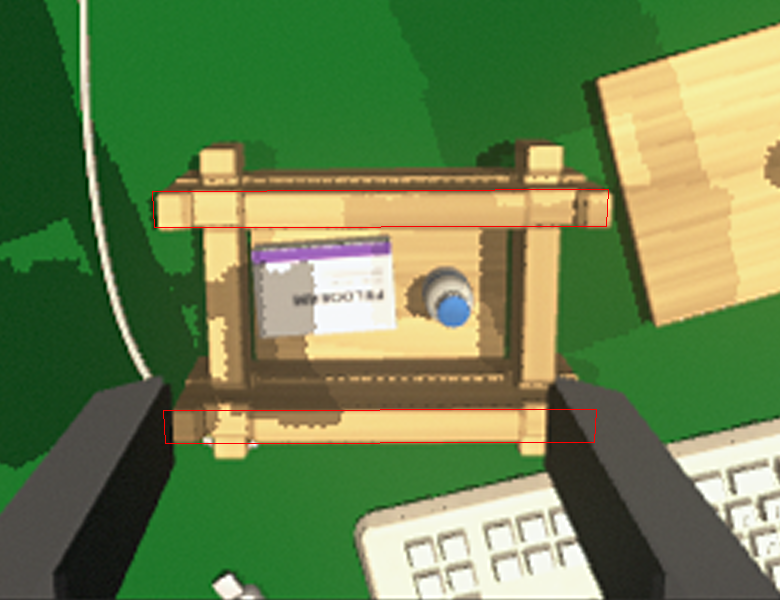

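```bash
python3 -m jog '[{"grip":5,"dx":-5.5,"dy":0,"dz":-1,"spin":10},{"grip":5,"dx":-11,"dy":2,"dz":-2,"spin":20},{"grip":5,"dx":-16.5,"dy":4,"dz":-3,"spin":30},{"grip":5,"dx":-22,"dy":6,"dz":-4,"spin":40},{"grip":5,"dx":-27,"dy":9,"dz":-5,"spin":50},{"grip":5,"dx":-32,"dy":12,"dz":-6,"spin":60},{"grip":5,"dx":-36.8,"dy":16,"dz":-6.8,"spin":70},{"grip":5,"dx":-36.8,"dy":21,"dz":-6.8,"spin":80},{"grip":5,"dx":-36.8,"dy":26,"dz":-6.8,"spin":81.6},{"grip":5,"dx":-36.8,"dy":26,"dz":-6.8,"spin":81.6},{"grip":5,"dx":-36.8,"dy":26,"dz":-6.8,"spin":81.6}]'
python3 - <<'E'
from h import *
go([453.3,-304.4,22],-.151)
go([567.6,132,180],1.2774)
E
```

```text
clock: 22.82
eef_pos: [455.6, -305.5, 93.0]
eef_rot: [-1.572, -0.002, -0.147]
wrist_force: [0.1, -0.2, 0.9]
finger_gap: 50.2
go d(cm) [-0.26  7.1   0.09] spin 0.23 from [ 455.6 -305.5   93. ] [-1.572 -0.002 -0.147] t 22.82
go d(cm) [ 4.68 -8.74 44.91] spin -81.62 from [ 455.6 -305.5   93. ] [-1.572 -0.002 -0.147] t 22.82
```

```bash
python3 -m jog '[{"grip":5,"dx":-0.2,"dy":3.5,"dz":0.1,"spin":0},{"grip":5,"dx":-0.2,"dy":6.5,"dz":0.1,"spin":0},{"grip":5,"dx":-0.2,"dy":7.05,"dz":0.1,"spin":0},{"grip":5,"dx":-0.2,"dy":7.05,"dz":0.1,"spin":0},{"grip":1,"dx":-0.2,"dy":7.05,"dz":0.1,"spin":0},{"grip":1,"dx":-0.2,"dy":7.05,"dz":0.1,"spin":0},{"grip":1,"dx":-0.2,"dy":7.05,"dz":0.1,"spin":0},{"grip":1,"dx":-0.2,"dy":7.05,"dz":0.1,"spin":0},{"grip":1,"dx":-0.2,"dy":7.05,"dz":0.1,"spin":0}]' 20
python3 - <<'E'
from h import *
go([453.3,-304.4,22],-.151)
go([567.6,132,140],1.2774)
E
```

```text
clock: 23.95
eef_pos: [453.1, -303.8, 20.6]
eef_rot: [-1.571, -0.0, -0.147]
wrist_force: [-1.9, -0.0, 3.3]
finger_gap: 16.0
go d(cm) [ 0.03 -0.14 -0.06] spin 0.22 from [ 453.1 -303.8   20.6] [-1.571 -0.    -0.147] t 23.95
go d(cm) [  4.95 -11.94  44.79] spin -81.62 from [ 453.1 -303.8   20.6] [-1.571 -0.    -0.147] t 23.95
```

```bash
python3 -m jog '[{"grip":1,"dx":0,"dy":-4,"dz":0,"spin":0},{"grip":1,"dx":0,"dy":-10,"dz":0,"spin":0},{"grip":1,"dx":0,"dy":-15,"dz":3,"spin":-5},{"grip":1,"dx":0,"dy":-16,"dz":8,"spin":-15},{"grip":1,"dx":0.5,"dy":-16,"dz":13,"spin":-25},{"grip":1,"dx":1,"dy":-16,"dz":18,"spin":-35},{"grip":1,"dx":1.5,"dy":-16,"dz":23.5,"spin":-45},{"grip":1,"dx":2.2,"dy":-16,"dz":29,"spin":-55},{"grip":1,"dx":3,"dy":-16,"dz":34.5,"spin":-65},{"grip":1,"dx":4,"dy":-16,"dz":40,"spin":-75},{"grip":1,"dx":4.9,"dy":-15,"dz":44.8,"spin":-81.6},{"grip":1,"dx":4.95,"dy":-12,"dz":44.8,"spin":-81.6},{"grip":1,"dx":4.95,"dy":-11.5,"dz":44.8,"spin":-81.6},{"grip":1,"dx":4.95,"dy":-11.5,"dz":44.8,"spin":-81.6},{"grip":1,"dx":4.95,"dy":-11.5,"dz":44.8,"spin":-81.6}]'
python3 - <<'E'
from h import *
go([567.6,132,92.6],1.2774)
E
```

```text
clock: 25.82
eef_pos: [568.1, 131.7, 136.7]
eef_rot: [-1.572, -0.001, 1.276]
wrist_force: [0.1, -0.3, -0.6]
finger_gap: 15.8
go d(cm) [0.01 4.41 0.06] spin -0.07 from [568.1 131.7 136.7] [-1.572e+00 -1.000e-03  1.276e+00] t 25.82
```

```bash
python3 -m jog '[{"grip":1,"dx":0,"dy":1.5,"dz":0.05,"spin":0},{"grip":1,"dx":0,"dy":2.2,"dz":0.05,"spin":0},{"grip":1,"dx":0,"dy":2.8,"dz":0.05,"spin":0},{"grip":1,"dx":0,"dy":3.3,"dz":0.05,"spin":0},{"grip":1,"dx":0,"dy":3.7,"dz":0.05,"spin":0},{"grip":1,"dx":0,"dy":4.0,"dz":0.05,"spin":0},{"grip":1,"dx":0,"dy":4.2,"dz":0.05,"spin":0},{"grip":1,"dx":0,"dy":4.4,"dz":0.05,"spin":0},{"grip":1,"dx":0,"dy":4.4,"dz":0.05,"spin":0}]'
```

```text
clock: 26.95
eef_pos: [567.4, 132.3, 92.6]
eef_rot: [-1.572, -0.0, 1.277]
wrist_force: [-4.6, -1.3, 10.6]
finger_gap: 15.6
```

```bash
python3 -m jog '[{"grip":3,"dx":0,"dy":0,"dz":0,"spin":0},{"grip":3,"dx":0,"dy":0,"dz":0,"spin":0},{"grip":3,"dx":0,"dy":0,"dz":0,"spin":0},{"grip":3,"dx":0,"dy":-4,"dz":0,"spin":0},{"grip":4,"dx":0,"dy":-8,"dz":0,"spin":0},{"grip":5,"dx":-5,"dy":-8,"dz":-1,"spin":4},{"grip":5,"dx":-10.5,"dy":-8,"dz":-2,"spin":13},{"grip":5,"dx":-16,"dy":-8,"dz":-3,"spin":23},{"grip":5,"dx":-21.5,"dy":-8,"dz":-4,"spin":33},{"grip":5,"dx":-27,"dy":-8,"dz":-5.5,"spin":43},{"grip":5,"dx":-32,"dy":-8,"dz":-7,"spin":53},{"grip":5,"dx":-37,"dy":-6,"dz":-8,"spin":63},{"grip":5,"dx":-40.1,"dy":-3,"dz":-8.5,"spin":72.8},{"grip":5,"dx":-40.1,"dy":1.2,"dz":-8.5,"spin":72.8},{"grip":5,"dx":-40.1,"dy":1.2,"dz":-8.5,"spin":72.8},{"grip":5,"dx":-40.1,"dy":1.2,"dz":-8.5,"spin":72.8},{"grip":5,"dx":-40.1,"dy":1.2,"dz":-8.5,"spin":72.8}]'
python3 - <<'E'
from h import *
go([532.5,-275.8,22],.006)
E
```

```text
clock: 29.08
eef_pos: [533.3, -276.2, 81.4]
eef_rot: [-1.572, -0.002, 0.007]
wrist_force: [0.2, 0.2, 0.4]
finger_gap: 50.5
go d(cm) [-0.09  5.94  0.05] spin 0.07 from [ 533.3 -276.2   81.4] [-1.572 -0.002  0.007] t 29.07
```

```bash
python3 -m jog '[{"grip":5,"dx":-0.05,"dy":3.5,"dz":0.05,"spin":0},{"grip":5,"dx":-0.05,"dy":5.5,"dz":0.05,"spin":0},{"grip":5,"dx":-0.05,"dy":5.9,"dz":0.05,"spin":0},{"grip":5,"dx":-0.05,"dy":5.9,"dz":0.05,"spin":0},{"grip":1,"dx":-0.05,"dy":5.9,"dz":0.05,"spin":0},{"grip":1,"dx":-0.05,"dy":5.9,"dz":0.05,"spin":0},{"grip":1,"dx":-0.05,"dy":5.9,"dz":0.05,"spin":0},{"grip":1,"dx":-0.05,"dy":5.9,"dz":0.05,"spin":0},{"grip":1,"dx":-0.05,"dy":5.9,"dz":0.05,"spin":0}]' 20
python3 - <<'E'
from h import *
go([524.8,-9.6,135],1.2774)
E
```

```text
clock: 30.2
eef_pos: [532.0, -275.7, 20.6]
eef_rot: [-1.571, -0.0, 0.006]
wrist_force: [-0.2, 0.8, 2.9]
finger_gap: 16.1
go d(cm) [ -0.54 -11.44  26.61] spin -72.82 from [ 532.  -275.7   20.6] [-1.571 -0.     0.006] t 30.2
```

```bash
python3 -m jog '[{"grip":1,"dx":0,"dy":-4,"dz":0,"spin":0},{"grip":1,"dx":0,"dy":-10,"dz":0,"spin":0},{"grip":1,"dx":0,"dy":-15,"dz":2,"spin":-7},{"grip":1,"dx":0,"dy":-16,"dz":5,"spin":-17},{"grip":1,"dx":0,"dy":-16,"dz":9,"spin":-27},{"grip":1,"dx":0,"dy":-16,"dz":13,"spin":-37},{"grip":1,"dx":-0.2,"dy":-16,"dz":17,"spin":-47},{"grip":1,"dx":-0.3,"dy":-16,"dz":21,"spin":-57},{"grip":1,"dx":-0.4,"dy":-16,"dz":25,"spin":-67},{"grip":1,"dx":-0.54,"dy":-15,"dz":26.6,"spin":-72.8},{"grip":1,"dx":-0.54,"dy":-12,"dz":26.6,"spin":-72.8},{"grip":1,"dx":-0.54,"dy":-11.5,"dz":26.6,"spin":-72.8},{"grip":1,"dx":-0.54,"dy":-11.5,"dz":26.6,"spin":-72.8},{"grip":1,"dx":-0.54,"dy":-11.5,"dz":26.6,"spin":-72.8}]'
python3 - <<'E'
from h import *
go([524.8,-9.6,92.6],1.2774)
E
```

```text
clock: 31.95
eef_pos: [525.2, -9.9, 136.5]
eef_rot: [-1.572, -0.0, 1.277]
wrist_force: [1.2, -0.1, -0.2]
finger_gap: 15.8
go d(cm) [0.02 4.39 0.06] spin -0.04 from [525.2  -9.9 136.5] [-1.572 -0.     1.277] t 31.95
```

```bash
python3 -m jog '[{"grip":1,"dx":0,"dy":1.5,"dz":0.05,"spin":0},{"grip":1,"dx":0,"dy":2.2,"dz":0.05,"spin":0},{"grip":1,"dx":0,"dy":2.8,"dz":0.05,"spin":0},{"grip":1,"dx":0,"dy":3.3,"dz":0.05,"spin":0},{"grip":1,"dx":0,"dy":3.7,"dz":0.05,"spin":0},{"grip":1,"dx":0,"dy":4.0,"dz":0.05,"spin":0},{"grip":1,"dx":0,"dy":4.2,"dz":0.05,"spin":0},{"grip":1,"dx":0,"dy":4.4,"dz":0.05,"spin":0},{"grip":1,"dx":0,"dy":4.4,"dz":0.05,"spin":0}]'
```

```text
clock: 33.08
eef_pos: [525.2, -9.6, 92.3]
eef_rot: [-1.573, -0.001, 1.277]
wrist_force: [1.4, -0.2, 4.3]
finger_gap: 15.7
```

```bash
python3 -m jog '[{"grip":3,"dx":0,"dy":0,"dz":0,"spin":0},{"grip":3,"dx":0,"dy":0,"dz":0,"spin":0},{"grip":3,"dx":0,"dy":0,"dz":0,"spin":0},{"grip":3,"dx":0,"dy":-4,"dz":0,"spin":0},{"grip":4,"dx":0,"dy":-10,"dz":0,"spin":0},{"grip":6,"dx":2,"dy":-15,"dz":1,"spin":0},{"grip":9.4,"dx":4,"dy":-20,"dz":3,"spin":0},{"grip":9.4,"dx":6.2,"dy":-25,"dz":4.5,"spin":0},{"grip":9.4,"dx":6.2,"dy":-28,"dz":4.5,"spin":0},{"grip":9.4,"dx":6.2,"dy":-28,"dz":4.5,"spin":0},{"grip":9.4,"dx":6.2,"dy":-28,"dz":4.5,"spin":0}]'
python3 - <<'E'
from h import *
c=viewer.camera("wrist"); np.save("w9.npy",c,allow_pickle=True); im=c["color"]
X=np.array([546.2,61.1]);a=-.2934;u=np.array([np.cos(a),np.sin(a)]);v=np.array([-u[1],u[0]])
W=lambda p,z:[*(X+p[0]*u+p[1]*v),z]
def E(p,d,z,ch=0):
    p=np.array(p,float);d=np.array(d,float)
    q=unproj(c,cross(im,proj(c,W(p-d,z))[0],proj(c,W(p+d,z))[0],ch),z)[0,:2]-X; return (q@u).round(1),(q@v).round(1)
for s in(-74,74):
    g=np.sign(s)
    print("short",s,"far end",[E((74,s+k),(7,0),112) for k in(-4,0,4)],"near",E((-74,s),(-6,0),112),"outer",[E((k,s+8*g),(0,6*g),112) for k in(-70,-30,0,30,70)])
for s in(-50,50):
    print("long",s,"ends",[E((s+k,98*g),(0,6*g),88) for g in(-1,1) for k in(-4,0,4)])
go([500,62,380])
# synthetic comparison: silhouettes against wood mask
m=wood(c)
for n,L,z,pts in(("short",148,112,[(0,-74),(0,74)]),("long",196,88,[(-50,0),(50,0)])):
    for x,y in pts:
        h=np.array([74,8]) if n=="short" else np.array([8,98])
        for dz in(-6,0,6):
            q=proj(c,[W((x+i*h[0],y+j*h[1]),z+dz) for i,j in((-1,-1),(1,-1),(1,1),(-1,1))])
            k=np.zeros_like(m); cv2.fillPoly(k,[np.round(q*16).astype(int)],255,shift=4); print(n,x,y,dz,"wood frac",round((m[k>0]>0).mean(),3),end=' | ')
        print()
E
```

```text
clock: 34.45
eef_pos: [499.0, 62.7, 370.1]
eef_rot: [-1.569, 0.001, 1.277]
wrist_force: [-1.0, 0.2, 0.2]
finger_gap: 93.4
short -74 far end [(np.float64(73.4), np.float64(-78.0)), (np.float64(73.4), np.float64(-74.0)), (np.float64(73.4), np.float64(-70.0))] near (np.float64(-74.6), np.float64(-74.0)) outer [(np.float64(-70.0), np.float64(-81.5)), (np.float64(-30.0), np.float64(-81.5)), (np.float64(0.0), np.float64(-81.4)), (np.float64(30.0), np.float64(-76.4)), (np.float64(70.0), np.float64(-82.7))]
short 74 far end [(np.float64(80.4), np.float64(70.0)), (np.float64(80.4), np.float64(74.0)), (np.float64(80.2), np.float64(78.0))] near (np.float64(-75.6), np.float64(74.0)) outer [(np.float64(-70.0), np.float64(81.3)), (np.float64(-30.0), np.float64(80.8)), (np.float64(-0.0), np.float64(80.0)), (np.float64(30.0), np.float64(80.2)), (np.float64(70.0), np.float64(77.9))]
long -50 ends [(np.float64(-54.0), np.float64(-96.5)), (np.float64(-50.0), np.float64(-96.8)), (np.float64(-46.0), np.float64(-96.8)), (np.float64(-54.0), np.float64(99.3)), (np.float64(-50.0), np.float64(98.4)), (np.float64(-46.0), np.float64(98.7))]
long 50 ends [(np.float64(46.0), np.float64(-96.8)), (np.float64(50.0), np.float64(-97.1)), (np.float64(54.0), np.float64(-95.7)), (np.float64(46.0), np.float64(99.8)), (np.float64(50.0), np.float64(99.8)), (np.float64(54.0), np.float64(98.5))]
go d(cm) [-0.03 -1.01 -0.11] spin None from [499.   62.6 369.9] [-1.569e+00  1.000e-03  1.277e+00] t 34.5
short 0 -74 -6 wood frac 0.994 | short 0 -74 0 wood frac 0.956 | short 0 -74 6 wood frac 0.912 | 
short 0 74 -6 wood frac 0.944 | short 0 74 0 wood frac 0.908 | short 0 74 6 wood frac 0.843 | 
long -50 0 -6 wood frac 0.97 | long -50 0 0 wood frac 0.961 | long -50 0 6 wood frac 0.954 | 
long 50 0 -6 wood frac 0.973 | long 50 0 0 wood frac 0.853 | long 50 0 6 wood frac 0.765 |
```

```bash
python3 -m jog '[{"grip":9.4,"dx":5,"dy":0,"dz":0,"spin":0},{"grip":9.4,"dx":7,"dy":0,"dz":0,"spin":0},{"grip":9.4,"dx":7,"dy":0,"dz":0,"spin":0},{"grip":9.4,"dx":7,"dy":0,"dz":0,"spin":0}]'
python3 - <<'E'
from h import *
c=viewer.camera("wrist"); np.save("w10.npy",c,allow_pickle=True); im=c["color"]
X=np.array([546.2,61.1]);a=-.2934;u=np.array([np.cos(a),np.sin(a)]);v=np.array([-u[1],u[0]])
W=lambda p,z:[*(X+p[0]*u+p[1]*v),z]
def E(p,d,z,ch=0):
    p=np.array(p,float);d=np.array(d,float)
    q=unproj(c,cross(im,proj(c,W(p-d,z))[0],proj(c,W(p+d,z))[0],ch),z)[0,:2]-X; return float((q@u).round(1)),float((q@v).round(1))
for s in(-74,74):
    g=np.sign(s)
    print("short",s,"far end",[E((74,s+k),(6,0),112) for k in(-4,0,4)],"near",[E((-74,s+k),(-6,0),112) for k in(-4,0,4)],"outer",[E((k,s+8*g),(0,5*g),112)[1] for k in(-70,-30,-15,0,15,30,70)])
for s in(-50,50):
    print("long",s,"ends",[E((s+k,98*g),(0,6*g),88)[1] for g in(-1,1) for k in(-4,0,4)])
# text render of R channel over the left slat's far end, rectified at z=112, 2 mm grid
for x in range(58,90,2): print(x,' '.join('%3d,%3d'%tuple(im[int(round(q[1])),int(round(q[0])),:2]) for q in [proj(c,W((x,y),112))[0] for y in range(60,92,2)]))
E
```

```text
clock: 35.0
eef_pos: [519.3, 129.0, 371.2]
eef_rot: [-1.57, 0.0, 1.277]
wrist_force: [-0.2, -0.3, -0.0]
finger_gap: 94.0
short -74 far end [(73.1, -78.0), (72.5, -74.0), (75.5, -70.0)] near [(-75.4, -78.0), (-75.4, -74.0), (-75.3, -70.0)] outer [-82.1, -82.5, -82.0, -81.9, -81.9, -81.5, -80.2]
short 74 far end [(72.5, 70.0), (72.6, 74.0), (69.6, 78.0)] near [(-75.0, 70.0), (-75.0, 74.0), (-75.0, 78.0)] outer [81.7, 80.5, 80.9, 80.9, 80.1, 81.2, 79.0]
long -50 ends [-96.4, -96.3, -96.7, 99.4, 99.1, 99.4]
long 50 ends [-102.7, -103.8, -92.4, 100.2, 100.2, 98.5]
58  50,118  52,121  60, 98 169,133 177,139 181,145 183,146 179,142 180,144 177,139 113,124  52,120  54,121  56,121  53,119  54,120
60  52,119  51,119  58, 95 228,181 228,186 226,184 224,181 220,176 218,175 223,174 141,145  53,122  54,121  54,120  55,122  54,122
62  54,120  49,119  57, 95 226,180 225,181 222,179 199,157 216,172 216,172 221,172 136,143  51,119  52,121  54,123  46, 90  42, 82
64  54,121  50,121  74,108 241,214 240,215 240,210 237,204 238,204 239,206 242,201 152,150  44,105  39, 76  58, 95  97,108 181,163
66  53,120
[... 861 characters left out ...]
1,244 241,244 242,244 242,242 242,245 243,246
80 242,243 242,245 242,245 241,244 241,244 242,244 242,244 242,244 241,244 242,245 242,245 242,245 242,243 243,244 247,250 228,229
82 241,244 241,244 242,244 242,244 242,245 242,245 243,246 246,249 247,251 228,229 212,209 194,188 243,247 215,217 163,149 165,152
84 241,244 242,245 242,245 244,247 244,247 245,248 226,227 194,190 189,183 178,168 171,162 151,141 226,226 202,200 199,195 224,225
86 243,246 246,249 246,250 225,226 209,206 229,232 168,163 163,152 162,149 149,138 146,135 198,195 222,219 221,224 237,240 244,247
88 175,167 170,160 126,117 154,141 154,141 247,251 175,174 234,238 243,245 241,245 244,246 245,248 196,182 245,248 196,195 241,244
```

```bash
python3 -c "
from cell import ticket; print(ticket.sign_off())"
```

```text
the job is handed in; nothing more can be done
None
```

The caddy is two courses taller and the job is handed in, at about 35 s of the 72 s allowed. I got no verdict back.

**What I did:**
- **Lid:** I lifted it off by its knob and laid it flat on the desk left of the caddy, about 220 mm from the caddy's centre.
- **Slats:** I seated the two long slats over the caddy's short sides, then the two short ones across them. I released everything and left the gripper open and well clear.

**Last checks:**
- **Position:** Wrist-camera edges put the short slats within about 1.5 mm of their seats. The near long slat is about 1.5 mm off along its length. The left end of the far long slat was about 2 mm out in the last look.
- **Height:** At release the tool stood within 0.3 mm of the expected seated height for both short slats and one long slat. The near long slat read 1.4 mm high, within the 3.5 mm limit. The short slats then went fully down over it, so I took it as home.
- **Poor readings:** A few edge readings at the far ends disagreed: one gave 80 mm instead of 74, and the right end of the far long slat was unreliable. For the left short slat, a second view from the side put its far end about 1.5 mm from nominal and showed the keyboard behind it had caused the bad value. I put the far long slat's readings down to the gripper finger and background clutter, but did not confirm that.
- **Not checked:** My picture allowance was used up, so the finished stack was checked by numbers only. I did not re-measure the other items on the desk; none of the recorded forces suggested a collision.

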